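# Find the high point of an eccentric shaft in V-blocks under a plunger gauge

### The arm

A 6-joint arm with a two-finger parallel gripper is mounted at the origin on the work surface. World frame = base frame: x ahead of the robot, y to its left, z up, the work surface at z = 0. Lengths are in m, angles in rad, forces in N, time in s.
With the tool pointing down it reaches from about 0.375 to 0.9 m from the base axis. Payload 3.1 kg.
Tool frame: the origin (TCP) lies at the very end of the fingers, on their centre line; the grasp point (between the pads) lies 19 mm behind it; z points along the fingers, y is the direction in which the jaws open and shut (so a half turn about z gives the same grasp; the last joint's range is limited). The gripper opens to 85 mm and grips with 20 to 120 N. Pads are 22 mm wide; open, the fingers measure 114 mm over their backs; the gripper's body (76 mm by 85 mm) begins 54 mm behind the grasp point. The pads swing forward as they close: fully open they stand 13 mm farther back than shut.
Start: joints at [-1.421, 0.527, 1.433, -0, 1.181, -0.178], TCP at [0.202, -0.591, 0.231] pointing down, gripper open.
Joint ranges: [-3.08, 3.08], [-0.75, 2.2], [0.22, 2.44], [-1.43, 4.57], [0, 2.65], [-2.85, 2.85]. Speed limits (rad/s): [2.79, 2.79, 3.14, 3.14, 3.14, 3.14].

### API

Orientations are given as a unit quaternion [x, y, z, w].
In Python, from station import manip gives the robot as it stands. The module is installed in compiled form; this text tells all that it offers.
- The arm moves only by the tool send_rows, never from a script. Its argument "commands" is a list of rows, each an object with "delta_pos": the shift along the world's x, y, z in cm, a list of three; "yaw": the turn about the world's z in rad. A call has 1 to 10 rows; each row shifts and turns the pose as measured when the row begins; what a row does not reach is not made up. A row lasts 1/8 s, in which the tool goes at most 62.5 mm and 10.7 degrees, less where a joint would pass 70% of its speed; a pose out of reach is approached as far as the arm can. A call is refused whole if a number of a shift passes 6.25 or a number of a turn 0.188, either way. A call with a gripper value outside its range is refused whole. "grip" is the closure, from -1 (fully open) to 1 (shut), set as the call begins (left out, the last holds). The fingers move at their own pace and stop on an object; "force" is the grip in N (left out, the last holds). Time passes only in rows, so rows that do not move let the fingers close. It gives the time, the measured TCP pose, the force and the opening at its end, in the units of the state.
- manip.sense(): the state, without advancing time (a new reading comes with each control period).
- manip.snapshot(name): name is "side" or "top"; returns the picture (400x640x3 uint8, blue, green, red); there is no depth.
- manip.get_calibration(name): a dict with "fx", "fy", "cx", "cy" (pixels), "dist_coeffs" ([k1, k2, p1, p2, k3] as OpenCV has them; the pictures are not rectified), "world_to_cam" (4x4, takes a point from world to camera coordinates). Camera axes: x right, y down, z forward; pixel columns grow to the right and rows downward; lengths in m; the calibration is good to about 2 mm. A picture is of the moment at which its call begins. get_calibration takes no time and is no camera call.
- manip.sign_off(): hands the job in, once; it reports no verdict.
The state is a dict: "t": time; "q": joint angles; "qd": joint speeds; "tau": joint torques, N m; "tcp_pos": TCP position; "tool_rot": TCP orientation; "force": force on the tool from outside, world axes, zero at the start; "ft_torque": the same for the moment, N m; "finger_gap": opening from 0.0 (shut) to 1.0 (fully open).
Only numpy, scipy, OpenCV 4.12 (cv2) and the standard library are available. Lean on these libraries where they do the work, as an engineer would, in place of code of your own. Each camera call takes 0.05 s, during which the arm holds its last target. There are 200 camera calls.

### The job

Check the eccentric press shaft lying in the two V-blocks: take the gauge by its black knob and lower it onto the dark sleeve until the sprung plunger is pressed half-way in (needle in mid-scale), and let it go there. Then gently turn the shaft by its crank handle through one full turn, down under and back to the top, with the shaft always seated in the V-blocks and the plunger riding on the sleeve, to see where the needle reads highest, and leave the shaft turned so that the sleeve's highest point is under the plunger. Let go and leave the rivet pot, punch and anvil where they are.

Things in the scene. Friction and masses are not known exactly. Their poses are not given: they have to be found in the camera images.
- rig: Steel checking rig, fixed to the bench (elsewhere and turned each time). Origin on the bench, z up, y along the V-blocks' axis. Base plate x -130 to 60, y -100 to 100 mm, 16 thick. Two V-blocks, 70 wide (x), 24 thick (y), at y = -77 and 80, carry the shaft: axis at x = 0, z = 85 mm, along y. A round post (32 diameter, 130 high) at x = -85, y = 5 carries the gauge.
- axis (a point): Fixed point of the rig on the shaft's axis, under the plunger, axes as the rig's. Here a dark steel eccentric sleeve (44 mm diameter, 30 wide) is clamped on the shaft at an unknown angle, its centre 3 mm off the shaft's axis: over a turn the plunger rises and falls by 6 mm in all, as a sine of the turning angle, highest where the offset points up.
- shaft: Loose steel shaft, 24 mm diameter, 0.9 kg, held in the smooth V-blocks by its weight alone. Origin on its axis midway; y along the axis away from the crank, z from the axis to the crank handle, straight up at the start. The crank web is at y = -94 to -104. About 2 N at the handle turn it; it stays where left. About 4 N upwards or 12 N downwards at the handle tip it out of a V-block.
- pin (a point): Middle of the crank handle, on its axis: an aluminium roller, 16 mm diameter, 58 long (22 mm beyond this point, 36 before it), that spins freely on its pin; parallel to the shaft's axis and 32 mm from it, 145 mm from the shaft's origin along the shaft's -y. It runs in a vertical circle of 32 mm radius; hold it lightly (about 10 N) across it from above and keep the fingers upright.
- knob (a point): Point on the axis of the gauge's upright black knob, 19 mm below its top, 43 above the gauge arm: knob 22 mm diameter, 62 high. Knob, arm and gauge move up and down together. The dial (60 mm diameter, facing up, its face 35 mm below this point) is 85 mm away along the rig's x.
- head (a joint): Height setting of the gauge, m: 0 is up, grows to 0.062 as it is pushed down; it slides stiffly (about 9 N) and stays where it is left. At the start, and up to 0.034, the plunger is clear of the sleeve; it meets it between 0.035 and 0.041.
- tip (a point): Lowest point of the gauge's plunger, a ball of 8 mm diameter pointing down over the middle of the sleeve.
- plunger (a joint): The gauge's reading, m: how far the plunger is pressed in. 0 is out, 0.008 half-way (needle along the rig's +x), 0.018 the stop. Spring 0.6 N plus 0.15 N per mm. The needle turns clockwise 15 degrees per mm; long marks at 0, 8 and 16 mm. Half-way must be right to 1.5 mm, or the plunger leaves the sleeve or hits its stop as the shaft turns.
- pot: Bystander: clear pot of brass rivets, 68 mm diameter, 45 mm high; origin under its centre.
- punch: Bystander: standing steel rivet punch, 26 mm diameter, 66 mm high; origin under its centre.
- anvil: Bystander: steel setting anvil, 50 x 50 x 30 mm; origin under its centre.

How it is judged:
On the way, in this order (a step that is already met when the one before it is completed fails the run):
1. the gauge is lowered onto the sleeve, its plunger pressed in by 6.5 to 9.5 mm, and let go (value of joint plunger between 0.0065 and 0.0095 m and contact force between plunger and shaft above 0.3 N and contact force between the fingers and head below 0.1 N), for 0.2 s.
2. the shaft is turned until the crank handle is at the bottom, the plunger riding on the sleeve (value of joint plunger above 0.0003 m and z of pin in the frame of rig below 0.056 m), for 0.02 s.
3. the shaft is turned until the crank handle is at the top again, the plunger riding on the sleeve (value of joint plunger above 0.0003 m and z of pin in the frame of rig above 0.114 m), for 0.02 s.
At the end, for the whole second after the job is handed in: The sleeve's highest point is within 0.3 rad (17 degrees) of straight up under the plunger, the plunger is still pressed by the sleeve, the shaft lies at rest in both V-blocks (axis within 2 mm of its height) and is released (angle between sleeve_c1's own z axis and vertical below 0.3 rad and value of joint plunger above 0.0003 m and contact force between plunger and shaft above 0.3 N and z of shaft in the frame of rig between 0.083 and 0.087 m and linear speed of shaft below 0.01 m/s and angular speed of shaft below 0.05 rad/s and contact force between the fingers and shaft below 0.1 N); the robot touches nothing.
It fails at once if the plunger is driven to the end of its travel (over 16.8 mm) (value of joint plunger above 0.0168 m).
It fails at once if the shaft is lifted or tipped out of the V-blocks (over 4 mm, or 0.06 rad) (z of shaft in the frame of rig above 0.089 m or angle between shaft's own y axis and vertical below 1.5108 rad or angle between shaft's own y axis and vertical above 1.6308 rad).
It fails at once if the shaft is forced into the V-blocks with over 35 N (contact force between shaft and rig above 35 N).
It fails at once if a bystander is moved over 20 mm (distance of any of pot, punch, anvil from where it was at the start of the episode above 0.02 m).
It also fails if it takes over 72 s, if anything falls off the work surface, if the arm or the gripper's body presses on something with over 40 N, if the wrist force passes 120 N, or if a joint passes its speed limit or range.

## Working session

There is one attempt and no reset: what is moved stays moved. The work goes in short steps, Python scripts to look and compute and a tool call to move; the robot and the scene stay as the last step left them, time stands still between calls to the robot, and variables do not carry over. Pictures are saved under pics/ and viewed, about 8 in all and at most 12, crops included, and the job is handed in when it is done.

Besides the shell and the picture viewer there is one more tool, called as a command line: name --argument value ..., lists and objects as JSON in quotes. send_rows: Moves the arm, as the interface text tells. Its arguments: {"type":"object","properties":{"commands":{"type":"array","items":{"type":"object","properties":{"delta_pos":{"type":"array","items":{"type":"number"}},"yaw":{"type":"number"}}}},"grip":{"type":"number"},"force":{"type":"number"}},"required":["commands"]}

```bash
mkdir -p pics; python3 - <<'E'
from station import manip
import cv2,numpy as np
s=manip.sense();print(s)
for n in("side","top"):
    im=manip.snapshot(n);cv2.imwrite(f"pics/{n}0.png",im)
    c=manip.get_calibration(n);print(n,c["fx"],c["cx"],c["cy"],c["dist_coeffs"]);print(np.round(np.array(c["world_to_cam"]),3))
a=cv2.imread("pics/side0.png");b=cv2.imread("pics/top0.png")
E
```

```text
{'t': 0.0, 'q': array([-1.42048968e+00,  5.28445661e-01,  1.43389980e+00,  1.64801120e-05,
        1.18138684e+00, -1.78488061e-01]), 'qd': array([-0.00095462,  0.00047434, -0.00211583,  0.00114404,  0.00063797,
       -0.00032684]), 'tau': array([ 2.11743627e-04, -4.42341936e+01, -1.78027886e+01, -3.83642771e-05,
        8.38947482e-03, -2.24939832e-06]), 'tcp_pos': array([ 0.20174546, -0.59079411,  0.230347  ]), 'tool_rot': array([ 9.86517111e-01,  1.63654653e-01,  2.26931756e-05, -1.06961438e-03]), 'force': array([-0.23921816, -0.4933264 ,  0.36522343]), 'ft_torque': array([-0.03967906, -0.00789721,  0.00070028]), 'finger_gap': 1.0002781501776388}
side 376.4770632110958 319.7660100755719 196.10100714910018 [-0.03081477  0.          0.          0.          0.        ]
[[-0.986 -0.165  0.016  0.63 ]
 [-0.137  0.753 -0.643  0.097]
 [ 0.094 -0.636 -0.766  0.798]
 [ 0.     0.     0.     1.   ]]
top 361.9685296194228 321.65520206401897 197.5600365571282 [0.01975246 0.         0.         0.         0.        ]
[[-0.009 -1.    -0.019  0.166]
 [-0.988  0.012 -0.157  0.644]
 [ 0.157  0.018 -0.987  0.874]
 [ 0.     0.     0.     1.   ]]
```

View pics/side0.png

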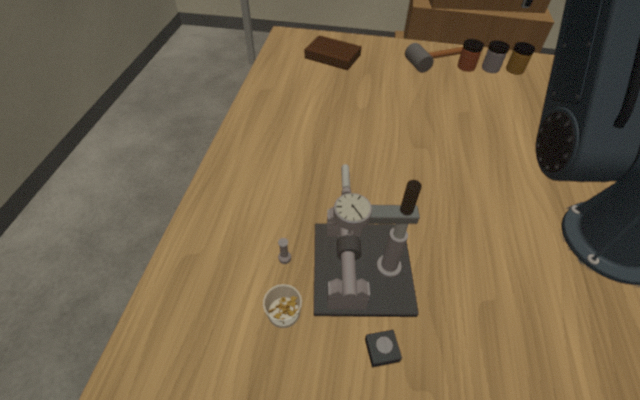

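View pics/top0.png

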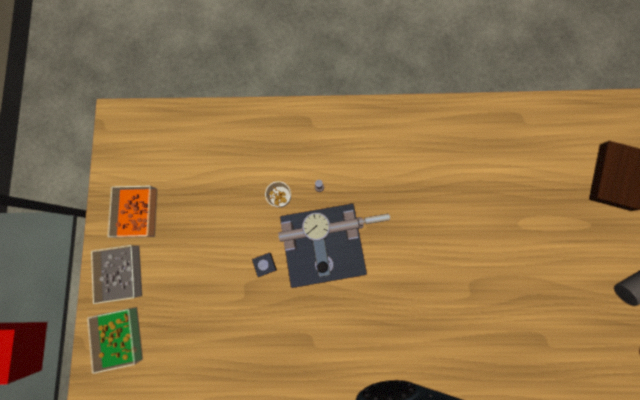

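The side view shows the dial at about (352,208), the knob top at (414,185) and the handle around (346,180). The top view shows the dial at (316,226), the knob at (322,267), the handle from (365,221) to (390,217), and the plate corners near (280,215), (352,205), (367,274) and (292,287).

```bash
cat > h.py <<'E'
from station import manip
import cv2,numpy as np
def cal(n):
    c=manip.get_calibration(n);K=np.array([[c["fx"],0,c["cx"]],[0,c["fy"],c["cy"]],[0,0,1]])
    return K,np.array(c["dist_coeffs"]),np.array(c["world_to_cam"])
def ray(n,uv):
    K,d,T=cal(n);p=cv2.undistortPoints(np.array(uv,float).reshape(-1,1,2),K,d)[:,0]
    R=T[:3,:3];return -R.T@T[:3,3],np.c_[p,np.ones(len(p))]@R
def onz(n,uv,z):
    o,v=ray(n,uv);return o+v*((z-o[2])/v[:,2])[:,None]
def tri(a,b):
    o1,v1=ray("side",a);o2,v2=ray("top",b);v1,v2=v1[0],v2[0]
    s=np.linalg.lstsq(np.c_[v1,-v2],o2-o1,rcond=None)[0]
    p,q=o1+s[0]*v1,o2+s[1]*v2;return (p+q)/2,np.linalg.norm(p-q)
def proj(n,P):
    K,d,T=cal(n);return cv2.projectPoints(np.array(P,float).reshape(-1,3),cv2.Rodrigues(T[:3,:3])[0],T[:3,3],K,d)[0][:,0]
E
python3 - <<'E'
from h import *
a=cv2.imread("pics/side0.png");b=cv2.imread("pics/top0.png")
for n,im,box in(("top",b,(265,195,380,295)),("side",a,(305,215,420,320))):
    hs=cv2.cvtColor(im,cv2.COLOR_BGR2HSV);x0,y0,x1,y1=box
    m=np.zeros(im.shape[:2],np.uint8);m[y0:y1,x0:x1]=((hs[...,2]<85)&(hs[...,1]<120))[y0:y1,x0:x1]*255
    m=cv2.morphologyEx(m,cv2.MORPH_OPEN,np.ones((3,3)))
    c=max(cv2.findContours(m,0,1)[0],key=cv2.contourArea)
    h=cv2.convexHull(c)[:,0];w=onz(n,h,0.016)
    r=cv2.minAreaRect((w[:,:2]*1000).astype(np.float32));print(n,r,h.min(0),h.max(0))
x=np.hstack([cv2.resize(b[190:300,265:400],None,fx=3.2,fy=3.2,interpolation=2),cv2.resize(a[150:260,310:430],None,fx=3.2,fy=3.2,interpolation=2)])
cv2.imwrite("pics/z0.png",x[:, :800+16]) ; print(x.shape)
E
```

```text
top ((495.44873046875, 153.7110595703125), (121.01808166503906, 195.79269409179688), 9.325316429138184) [286 230] [365 286]
side ((513.9896240234375, 149.35421752929688), (219.4822998046875, 221.2906494140625), 8.865703582763672) [314 216] [417 316]
(352, 816, 3)
```

```bash
python3 -c "
import cv2;a=cv2.imread('pics/side0.png');b=cv2.imread('pics/top0.png')
import numpy as np
x=np.hstack([cv2.resize(b[190:300,270:400],(390,330),interpolation=2),cv2.resize(a[150:260,310:430],(360,330),interpolation=2)]);cv2.imwrite('pics/z0.png',x)"
```

```text
(no output)
```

View pics/z0.png

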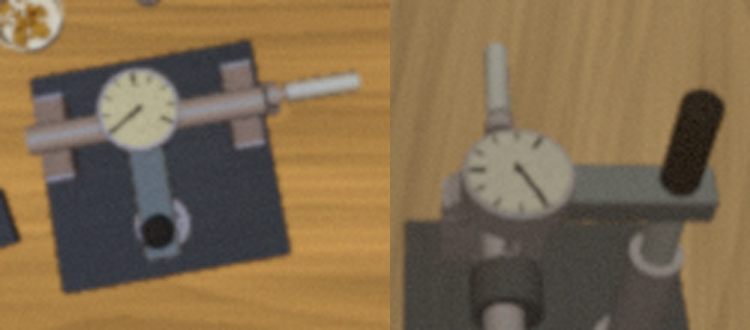

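The crop pair gives plate corners in the top view at about (280.7,216), (353.3,204), (366.7,273.3) and (291.7,287). The knob top is at (322.3,266.7) in the top view and (414.3,184) in the side view. The dial is at (316,226) and (353.3,207.3).

```bash
python3 - <<'E'
from h import *
P=onz("top",[(280.7,216),(353.3,204),(366.7,273.3),(291.7,287)],.016)[:,:2];print(P.round(4))
print(ray("top",[(1,1)])[0],ray("side",[(1,1)])[0])
L=np.array([[60,100],[60,-100],[-130,-100],[-130,100]])/1000
A=P-P.mean(0);B=L-L.mean(0)
th=np.arctan2((B[:,0]*A[:,1]-B[:,1]*A[:,0]).sum(),(A*B).sum());R=np.array([[np.cos(th),-np.sin(th)],[np.sin(th),np.cos(th)]])
t=P.mean(0)-R@L.mean(0);print("rig",t,th,np.linalg.norm(P-(L@R.T+t),axis=1))
print("knobtop",tri((414.3,184),(322.3,266.7)));print("dial",tri((353.3,207.3),(316,226)))
w=lambda x,y,z:np.r_[R@[x,y]+t,z]
print("post",w(-.085,.005,0),"axis",w(0,.005,.085),"pin",w(0,-.145,.117))
print("handle end",tri((345,165),(389.3,217)),w(0,-.167,.117))
for n in("top","side"): print(n,proj(n,[w(0,-.167,.117),w(0,-.109,.117),w(-.085,.005,.013)]).round(1))
E
```

```text
[[0.6033 0.2684]
 [0.6331 0.0758]
 [0.4531 0.0456]
 [0.4202 0.2384]]
[0.49981488 0.14243577 0.96779814] [0.55967133 0.53900311 0.66305091]
rig [0.56196678 0.16270815] 0.16258018472532015 [0.00319835 0.00471549 0.00412159 0.00335716]
knobtop (array([0.47786748, 0.15517802, 0.2581687 ]), np.float64(0.00032657950612255876))
dial (array([0.56087029, 0.16872654, 0.20175276]), np.float64(0.0002682186713496277))
post [0.47727835 0.1538837  0.        ] axis [0.56115745 0.16764221 0.085     ] pin [0.58543719 0.01962027 0.117     ]
handle end (array([ 5.87917206e-01, -2.13062735e-05,  1.22565166e-01]), np.float64(0.00266728454379962)) [ 0.58899821 -0.00208961  0.117     ]
top [[389.8 216.2]
 [365.5 220.4]
 [324.5 264. ]]
side [[345.  166.3]
 [346.3 187.7]
 [388.3 267.2]]
```

send_rows --commands '[{"delta_pos": [4,3,1],"yaw": 0.14},{"delta_pos": [4,3,1],"yaw": 0.14},{"delta_pos": [4,4,1],"yaw": 0.14},{"delta_pos": [4,5,1],"yaw": 0.14},{"delta_pos": [3,5,1],"yaw": 0.14},{"delta_pos": [3,5,1],"yaw": 0.14},{"delta_pos": [2,5,1],"yaw": 0.14},{"delta_pos": [1,5,1],"yaw": 0.14},{"delta_pos": [0,5,1],"yaw": 0.14},{"delta_pos": [0,5,0],"yaw": 0.14}]' --grip -1

```text
t: 1.35
tcp_pos: [0.4542, -0.1312, 0.3174]
tool_rot: [0.634, 0.773, -0.001, -0.003]
force: [1.4, 0.3, -0.1]
finger_gap: 1.0
```

send_rows --commands '[{"delta_pos": [0.3,5,0],"yaw": -0.01},{"delta_pos": [0.4,5,0],"yaw": -0.01},{"delta_pos": [0.5,5,0],"yaw": 0},{"delta_pos": [0.5,5,0],"yaw": 0},{"delta_pos": [0.5,5,0],"yaw": 0},{"delta_pos": [0.3,3,0],"yaw": 0},{"delta_pos": [0,0,0],"yaw": 0}]' --grip -1

```text
t: 2.22
tcp_pos: [0.4763, 0.1614, 0.3158]
tool_rot: [0.64, 0.769, -0.002, -0.004]
force: [-0.2, -0.6, -0.3]
finger_gap: 1.003
```

send_rows --commands '[{"delta_pos": [0.1,-0.6,-2],"yaw": -0.02},{"delta_pos": [0,0,-3],"yaw": 0},{"delta_pos": [0,0,-2.5],"yaw": 0},{"delta_pos": [0,0,-2],"yaw": 0},{"delta_pos": [0,0,0],"yaw": 0}]'

```text
t: 2.85
tcp_pos: [0.4762, 0.1505, 0.2178]
tool_rot: [0.649, 0.761, -0.003, -0.004]
force: [-0.0, 0.2, -0.1]
finger_gap: 1.001
```

```bash
python3 - <<'E'
from h import *
print(manip.sense()["tcp_pos"])
a=manip.snapshot("side");b=manip.snapshot("top")
cv2.imwrite("pics/z1.png",np.hstack([cv2.resize(b[190:300,270:400],(390,330),interpolation=2),cv2.resize(a[150:260,310:430],(360,330),interpolation=2)]))
E
```

```text
[0.47624178 0.15054881 0.21784411]
```

View pics/z1.png

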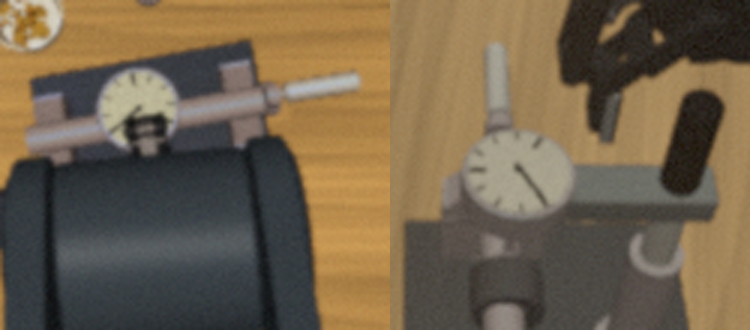

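The side view keeps the dial clear; the far finger is at crop (608,120) and the knob at (695,140), so the fingers straddle it. I'll shift 4 mm in y and close.

send_rows --commands '[{"delta_pos": [0.1,0.4,0],"yaw": 0},{"delta_pos": [0,0,0],"yaw": 0}]'

```text
t: 3.2
tcp_pos: [0.4802, 0.1549, 0.2214]
tool_rot: [0.649, 0.761, -0.0, -0.001]
force: [0.1, 0.6, -0.7]
finger_gap: 1.002
```

send_rows --commands '[{"delta_pos": [0,0,0]},{"delta_pos": [0,0,0]},{"delta_pos": [0,0,0]},{"delta_pos": [0,0,0]},{"delta_pos": [0,0,0]},{"delta_pos": [0,0,0]}]' --grip 1 --force 50

```text
validation failed for argument at $.co...
```

send_rows --commands '[{"delta_pos": [0,0,0],"yaw": 0},{"delta_pos": [0,0,0],"yaw": 0},{"delta_pos": [0,0,0],"yaw": 0},{"delta_pos": [0,0,0],"yaw": 0},{"delta_pos": [0,0,0],"yaw": 0},{"delta_pos": [0,0,0],"yaw": 0}]' --grip 1 --force 50

```text
t: 3.95
tcp_pos: [0.4772, 0.1547, 0.222]
tool_rot: [0.648, 0.762, -0.003, -0.002]
force: [-0.6, -0.0, 0.6]
finger_gap: 0.241
```

send_rows --commands '[{"delta_pos": [0,0,-0.5],"yaw": 0},{"delta_pos": [0,0,-0.5],"yaw": 0},{"delta_pos": [0,0,-0.5],"yaw": 0},{"delta_pos": [0,0,-0.5],"yaw": 0},{"delta_pos": [0,0,-0.5],"yaw": 0},{"delta_pos": [0,0,-0.5],"yaw": 0},{"delta_pos": [0,0,-0.5],"yaw": 0},{"delta_pos": [0,0,-0.5],"yaw": 0},{"delta_pos": [0,0,0],"yaw": 0}]'

```text
t: 5.08
tcp_pos: [0.4773, 0.1547, 0.1876]
tool_rot: [0.648, 0.762, -0.002, -0.001]
force: [0.2, -0.3, -6.0]
finger_gap: 0.242
```

```bash
cat > dial.py <<'E'
from h import *
import sys
# dial image rectified to rig axes: radial darkness profile -> needle angle (deg cw from rig +x), reading mm
def read(dz=None,name=None,im=None):
    im=manip.snapshot("side") if im is None else im
    hs=cv2.cvtColor(im,cv2.COLOR_BGR2HSV)
    m=((hs[...,2]>140)&(hs[...,1]<75)).astype(np.uint8)*255; m[:,:325]=0;m[:,385:]=0;m[:188]=0;m[275:]=0
    m=cv2.morphologyEx(m,cv2.MORPH_CLOSE,np.ones((5,5)))
    c=max(cv2.findContours(m,0,1)[0],key=cv2.contourArea);e=cv2.fitEllipse(cv2.convexHull(c))
    # height by matching centre to the dial's vertical line
    zs=np.linspace(.13,.21,161);pr=proj("side",np.c_[np.full(161,.5609),np.full(161,.1687),zs])
    i=np.argmin(np.linalg.norm(pr-e[0],axis=1));z=zs[i]
    C=onz("side",[e[0]],z)[0]; th=.1626
    n=241;g=np.linspace(-.03,.03,n);gx,gy=np.meshgrid(-g,-g) # right = -y(rig), up = +x(rig)
    X=gy;Y=gx
    W=np.c_[C[0]+np.cos(th)*X.ravel()-np.sin(th)*Y.ravel(),C[1]+np.sin(th)*X.ravel()+np.cos(th)*Y.ravel(),np.full(n*n,z)]
    p=proj("side",W).astype(np.float32).reshape(n,n,2)
    r=cv2.cvtColor(cv2.remap(im,p[...,0],p[...,1],cv2.INTER_CUBIC),cv2.COLOR_BGR2GRAY)
    if name: cv2.imwrite(name,np.hstack([cv2.resize(im[150:270,310:430],(482,482),interpolation=2),cv2.resize(cv2.cvtColor(r,8),(482,482))])[:, :964][:, ::1])
    pol=cv2.warpPolar(r,(120,720),(120,120),120,cv2.WARP_POLAR_LINEAR) # angle cw from image right
    best=cv2.GaussianBlur(pol[:,25:65].mean(1).reshape(-1,1),(1,31),0)[:,0]
    a=np.argmin(best)*.5+90 # cw from up
    a=(a+180)%360-180
    return a, 8+a/15, z, e[0], C[:2]
if __name__=="__main__":
    print(read(name=sys.argv[1] if len(sys.argv)>1 else None),manip.sense()["t"],manip.sense()["tcp_pos"])
E
python3 -c "
from dial import *
print(read(im=cv2.imread('pics/side0.png')))"
python3 dial.py pics/d1.png; python3 -c "
import cv2;x=cv2.imread('pics/d1.png');cv2.imwrite('pics/d1.png',cv2.resize(x,(800,400)))"
```

```text
(np.float64(-122.5), np.float64(-0.16666666666666607), np.float64(0.2035), (352.80938720703125, 206.4590301513672), array([0.5616708 , 0.16861853]))
(np.float64(123.0), np.float64(16.2), np.float64(0.1725), (347.81719970703125, 217.9765625), array([0.56719322, 0.16889174])) 5.125 [0.47724612 0.15466793 0.18757115]
```

View pics/d1.png

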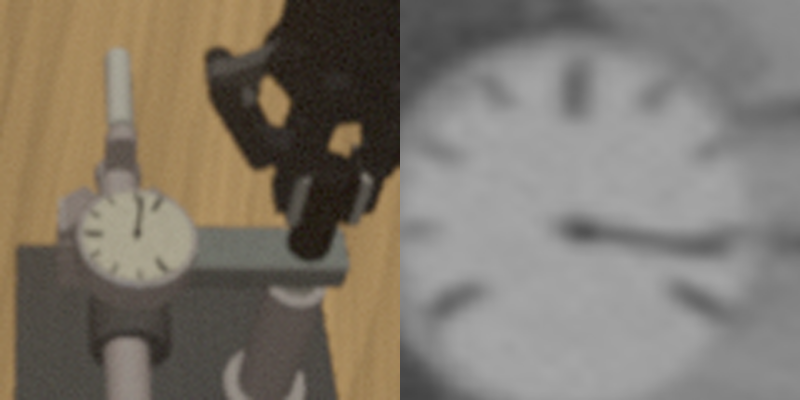

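The needle points to about +95° clockwise, reading about 14 mm. My ellipse fit was off because the V-block leaked into the mask. The true dial centre is at about (351.4,221.5), so I'll recompute its height before moving.

```bash
python3 - <<'E'
from h import *
for z in(.2035,.1725,.168,.164,.16,.156): print(z,proj("side",[(.5612,.1687,z)]).round(1), proj("side",[(.4777,.155,z-.008)]).round(1))
E
```

```text
0.2035 [[353.1 206.5]] [[406.1 210.4]]
0.1725 [[351.5 218.4]] [[402.4 221.9]]
0.168 [[351.3 220.1]] [[401.9 223.5]]
0.164 [[351.1 221.5]] [[401.5 224.9]]
0.16 [[350.9 222.9]] [[401.1 226.3]]
0.156 [[350.7 224.4]] [[400.6 227.7]]
```

```bash
cat > look.py <<'E'
from dial import *
# rectified dial view about a centre at height z on the known dial column
def rect(im,z,n=241,th=.1626,c=(.5612,.1687),cam="side"):
    g=np.linspace(-.034,.034,n);Y,X=np.meshgrid(-g,-g)
    W=np.c_[c[0]+np.cos(th)*X.ravel()-np.sin(th)*Y.ravel(),c[1]+np.sin(th)*X.ravel()+np.cos(th)*Y.ravel(),np.full(n*n,z)]
    p=proj(cam,W).astype(np.float32).reshape(n,n,2)
    return cv2.remap(im,p[...,0],p[...,1],cv2.INTER_CUBIC)
def needle(r):
    g=cv2.cvtColor(r,cv2.COLOR_BGR2GRAY);pol=cv2.warpPolar(g,(120,720),(120,120),120,cv2.WARP_POLAR_LINEAR)
    b=cv2.GaussianBlur(pol[:,20:60].mean(1).reshape(-1,1),(1,31),0)[:,0]
    a=(np.argmin(b)*.5+90+180)%360-180
    return a,8+a/15,float(np.median(b)-b.min())
E
python3 - <<'E'
from look import *
s=manip.sense();print(s["t"],s["tcp_pos"],s["force"])
im=manip.snapshot("side");cv2.imwrite("pics/s2.png",im);o=cv2.imread("pics/side0.png")
v=[cv2.resize(rect(o,.2035),(400,400)),cv2.resize(rect(im,.164),(400,400))]
for z in(.168,.164,.16,.156):print(z,needle(rect(im,z)))
print(needle(rect(o,.2035)))
cv2.imwrite("pics/d2.png",np.hstack(v))
E
```

```text
5.125 [0.47724612 0.15466793 0.18757115] [-1.30597743 -0.24005137 -0.45657574]
0.168 (np.float64(92.5), np.float64(14.166666666666668), 46.72734353080125)
0.164 (np.float64(92.5), np.float64(14.166666666666668), 49.708796600235104)
0.16 (np.float64(93.0), np.float64(14.2), 56.41403405498282)
0.156 (np.float64(94.0), np.float64(14.266666666666666), 52.885350573642796)
(np.float64(-121.0), np.float64(-0.06666666666666643), 55.84952625479785)
```

View pics/d2.png

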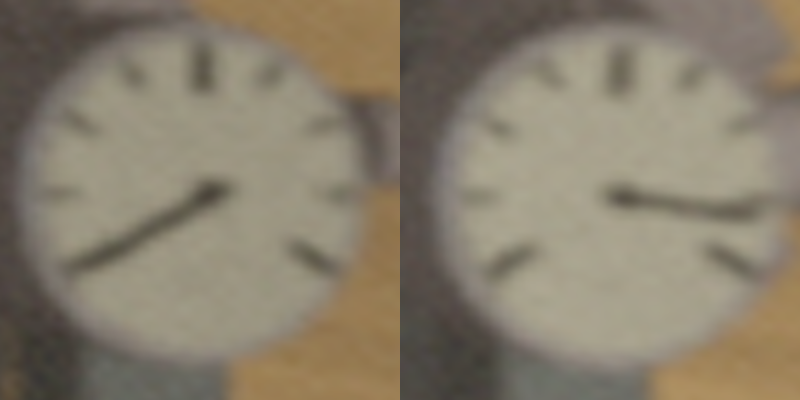

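Both views agree: the needle is at about 94–97°, or 14.3 mm, so the head is about 6.3 mm too low. I'll raise it.

send_rows --commands '[{"delta_pos": [0,0,0.4],"yaw": 0},{"delta_pos": [0,0,0.2],"yaw": 0},{"delta_pos": [0,0,0],"yaw": 0}]'

```text
t: 5.55
tcp_pos: [0.4772, 0.1547, 0.192]
tool_rot: [0.648, 0.762, -0.003, -0.002]
force: [0.3, 0.3, -3.1]
finger_gap: 0.242
```

```bash
python3 - <<'E'
from look import *
s=manip.sense();print(s["t"],s["tcp_pos"],s["force"])
im=manip.snapshot("side");cv2.imwrite("pics/s3.png",im)
for z in(.172,.166,.16):print(z,needle(rect(im,z)))
E
```

```text
5.55 [0.4772163  0.15466695 0.19197775] [ 0.30439081  0.27721281 -3.12053892]
0.172 (np.float64(39.0), np.float64(10.6), 49.578126905702334)
0.166 (np.float64(60.5), np.float64(12.033333333333333), 37.66957716288394)
0.16 (np.float64(90.0), np.float64(14.0), 36.72163102059832)
```

```bash
cat >> look.py <<'E'
def needle2(r):
    g=cv2.GaussianBlur(cv2.cvtColor(r,cv2.COLOR_BGR2GRAY),(5,5),0)
    b=cv2.morphologyEx(g,cv2.MORPH_BLACKHAT,np.ones((25,25)))
    yy,xx=np.mgrid[:241,:241];rad=np.hypot(xx-120,yy-120)
    m=((b>35)&(rad<95)).astype(np.uint8)
    n,l,st,_=cv2.connectedComponentsWithStats(m)
    k=max(range(1,n),key=lambda i:(l[(rad<30)]==i).sum())
    ys,xs=np.where(l==k);P=np.c_[xs,ys].astype(np.float32);vx,vy,x0,y0=cv2.fitLine(P,cv2.DIST_L2,0,.01,.01)[:,0]
    if vx*(x0-120)+vy*(y0-120)<0: vx,vy=-vx,-vy
    s=(P-[x0,y0])@[vx,vy]
    a=np.degrees(np.arctan2(vx,-vy));pv=np.array([x0,y0])+s.min()*np.array([vx,vy])
    return round(float(a),1),round(8+float(a)/15,2),len(xs),pv.round(),round(float(np.ptp(s)))
E
python3 - <<'E'
from look import *
for f,zz in(("side0",(.2035,)),("s2",(.164,.158)),("s3",(.172,.166,.16))):
    im=cv2.imread(f"pics/{f}.png")
    for z in zz:print(f,z,needle2(rect(im,z)))
E
```

```text
side0 0.2035 (-119.6, 0.03, 1076, array([136., 112.], dtype=float32), 102)
s2 0.164 (97.1, 14.47, 866, array([124., 118.], dtype=float32), 91)
s2 0.158 (98.6, 14.57, 709, array([140., 120.], dtype=float32), 75)
s3 0.172 (32.2, 10.15, 1022, array([120., 128.], dtype=float32), 93)
s3 0.166 (32.1, 10.14, 1038, array([136., 131.], dtype=float32), 94)
s3 0.16 (32.9, 10.19, 928, array([152., 133.], dtype=float32), 84)
```

send_rows --commands '[{"delta_pos": [0,0,0.25],"yaw": 0},{"delta_pos": [0,0,0],"yaw": 0}]'

```text
t: 5.85
tcp_pos: [0.4772, 0.1547, 0.1944]
tool_rot: [0.648, 0.762, -0.003, -0.002]
force: [0.1, -0.1, -3.9]
finger_gap: 0.241
```

```bash
cat > rd.py <<'E'
from look import *
s=manip.sense();im=manip.snapshot("side");cv2.imwrite("pics/last.png",im)
print(round(s["t"],2),s["tcp_pos"].round(4),s["force"].round(1),[needle2(rect(im,z))[:3] for z in(.172,.168)])
E
python3 rd.py
```

```text
5.85 [0.4772 0.1547 0.1944] [ 0.1 -0.1 -3.9] [(-2.1, 7.86, 955), (-2.1, 7.86, 972)]
```

send_rows --commands '[{"delta_pos": [0,0,0],"yaw": 0},{"delta_pos": [0,0,0],"yaw": 0},{"delta_pos": [0,0,0],"yaw": 0},{"delta_pos": [0,0,0],"yaw": 0},{"delta_pos": [0,0,0],"yaw": 0},{"delta_pos": [0,0,0],"yaw": 0}]' --grip -1

```text
t: 6.65
tcp_pos: [0.4785, 0.1549, 0.1971]
tool_rot: [0.648, 0.762, -0.001, -0.001]
force: [-0.3, 0.1, 0.3]
finger_gap: 1.0
```

```bash
python3 rd.py
```

```text
6.65 [0.4785 0.1549 0.1971] [-0.3  0.1  0.3] [(-2.6, 7.82, 984), (-2.6, 7.82, 1008)]
```

send_rows --commands '[{"delta_pos": [0,0,2],"yaw": 0},{"delta_pos": [0,0,3],"yaw": 0},{"delta_pos": [0,0,3],"yaw": 0},{"delta_pos": [0.5,-0.7,1],"yaw": 0},{"delta_pos": [2,-3,0],"yaw": 0},{"delta_pos": [3,-4,0],"yaw": 0},{"delta_pos": [3,-4,0],"yaw": 0},{"delta_pos": [2,-2.5,-1],"yaw": 0},{"delta_pos": [0,0,-2],"yaw": 0},{"delta_pos": [0,0,0],"yaw": 0}]'

```text
t: 7.95
tcp_pos: [0.5846, 0.0046, 0.2531]
tool_rot: [0.648, 0.762, -0.004, -0.004]
force: [-0.4, -0.0, 0.2]
finger_gap: 0.998
```

send_rows --commands '[{"delta_pos": [0.2,1,-2],"yaw": 0},{"delta_pos": [0,0,-4],"yaw": 0},{"delta_pos": [0,0,-3],"yaw": 0},{"delta_pos": [0,0,-1.5],"yaw": 0},{"delta_pos": [0,0,0],"yaw": 0}]'

```text
t: 8.57
tcp_pos: [0.5883, 0.0147, 0.1477]
tool_rot: [0.648, 0.762, -0.003, -0.002]
force: [-0.3, 1.0, -0.2]
finger_gap: 0.996
```

```bash
python3 - <<'E'
from h import *
s=manip.sense();print(s["t"],s["tcp_pos"])
b=manip.snapshot("top");a=manip.snapshot("side")
cv2.imwrite("pics/z3.png",np.hstack([cv2.resize(b[180:280,310:430],(480,400),interpolation=2),cv2.resize(a[120:200,315:379],(320,400),interpolation=2)]))
print(proj("side",[s["tcp_pos"],(.58625,.01469,.117)]))
E
```

```text
8.575 [0.58832902 0.01466285 0.14765743]
[[345.40462484 161.31792471]
 [345.3868522  172.37603345]]
```

View pics/z3.png

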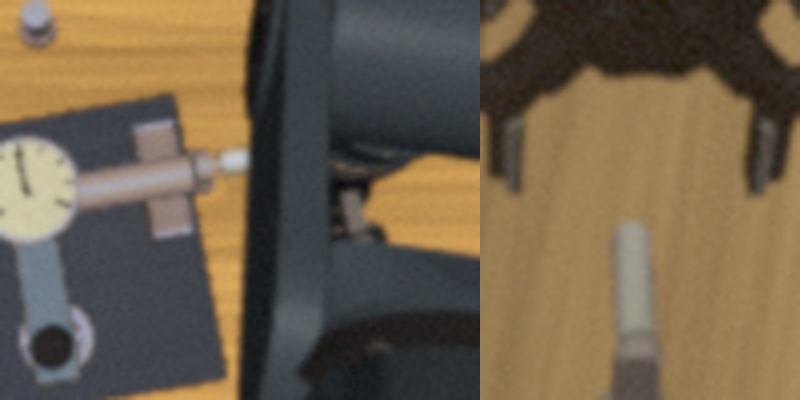

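Seen from the side, the fingers (517 and 755, mid 636) straddle the handle (633), centred to about 1 mm. The punch, dial and rig are unmoved. I'll descend and close lightly.

send_rows --commands '[{"delta_pos": [-0.1,0,-2],"yaw": 0},{"delta_pos": [0,0,-1.8],"yaw": 0},{"delta_pos": [0,0,-0.8],"yaw": 0},{"delta_pos": [0,0,0],"yaw": 0}]'

```text
t: 9.18
tcp_pos: [0.5933, 0.0138, 0.1083]
tool_rot: [0.647, 0.762, 0.001, 0.006]
force: [-0.6, -0.2, 0.6]
finger_gap: 1.001
```

send_rows --commands '[{"delta_pos": [0,0,0],"yaw": 0},{"delta_pos": [0,0,0],"yaw": 0}]' --grip 0.4 --force 10

```text
t: 9.43
tcp_pos: [0.5945, 0.0136, 0.1101]
tool_rot: [0.647, 0.762, 0.002, 0.007]
force: [0.4, 0.6, -0.5]
finger_gap: 0.605
```

send_rows --commands '[{"delta_pos": [-0.7,0.1,-0.5],"yaw": 0},{"delta_pos": [0,0,0],"yaw": 0}]' --grip 0.2

```text
t: 9.68
tcp_pos: [0.587, 0.0147, 0.1053]
tool_rot: [0.647, 0.762, 0.002, 0.007]
force: [-0.7, 0.1, 0.0]
finger_gap: 0.402
```

send_rows --commands '[{"delta_pos": [0,0,0],"yaw": 0}]'

```text
t: 9.8
tcp_pos: [0.587, 0.0147, 0.1053]
tool_rot: [0.647, 0.762, 0.002, 0.007]
force: [0.4, -0.1, -0.5]
finger_gap: 0.401
```

send_rows --commands '[{"delta_pos": [-0.05,0,-0.6],"yaw": 0},{"delta_pos": [0,0,0],"yaw": 0}]'

```text
t: 10.05
tcp_pos: [0.5864, 0.0147, 0.0988]
tool_rot: [0.647, 0.762, 0.002, 0.007]
force: [-0.5, -0.4, 0.0]
finger_gap: 0.396
```

send_rows --commands '[{"delta_pos": [0,0,0],"yaw": 0},{"delta_pos": [0,0,0],"yaw": 0},{"delta_pos": [0,0,0],"yaw": 0},{"delta_pos": [0,0,0],"yaw": 0}]' --grip 1 --force 20

```text
t: 10.55
tcp_pos: [0.5866, 0.0147, 0.0988]
tool_rot: [0.647, 0.762, 0.002, 0.007]
force: [0.2, 0.5, 0.6]
finger_gap: 0.178
```

```bash
python3 rd.py
```

```text
10.55 [0.5866 0.0147 0.0988] [0.2 0.5 0.6] [(-2.7, 7.82, 926), (-2.7, 7.82, 938)]
```

send_rows --commands '[{"delta_pos": [0.28,0.045,-0.01],"yaw": 0},{"delta_pos": [0.27,0.045,-0.04],"yaw": 0},{"delta_pos": [0.27,0.045,-0.06],"yaw": 0},{"delta_pos": [0.26,0.045,-0.08],"yaw": 0}]' --force 10

```text
t: 11.1
tcp_pos: [0.5957, 0.0164, 0.0973]
tool_rot: [0.647, 0.762, 0.0, 0.005]
force: [-1.6, -0.9, 2.0]
finger_gap: 0.176
```

```bash
cat > plan.py <<'E'
from look import *
import json,sys
s=manip.sense();im=manip.snapshot("side")
p0=np.array([.5866,.0147,.0988]);c=p0-[0,0,.032];u=np.array([.9868,.1619])
d=s["tcp_pos"]-c;x=d[:2]@u;ph=np.degrees(np.arctan2(x,d[2]))%360;r=np.hypot(x,d[2])*1e3
print("t %.2f phi %.1f r %.2f side %.1f F"%(s["t"],ph,r,(-d[0]*u[1]+d[1]*u[0])*1e3),s["force"].round(1),"gap",round(s["finger_gap"],3),[needle2(rect(im,z))[:3] for z in(.172,.168)])
step,n=float(sys.argv[1]),int(sys.argv[2])
a=np.radians(ph+step*np.arange(n+1));q=.032*np.c_[np.sin(a),np.cos(a)];D=np.diff(q,axis=0)*100
D[0]+=(q[0]-[x,d[2]])*100
for w in D:print([round(float(v),2) for v in(w[0]*u[0],w[0]*u[1],w[1])],end=" ")
E
python3 plan.py 8 5
```

```text
t 11.10 phi 16.8 r 31.83 side 0.2 F [-1.6 -0.9  2. ] gap 0.176 [(0.1, 8.01, 1054), (0.1, 8.01, 1051)]
[0.42, 0.07, -0.14] [0.39, 0.06, -0.22] [0.35, 0.06, -0.27] [0.31, 0.05, -0.31] [0.27, 0.04, -0.36]
```

send_rows --commands '[{"delta_pos": [0.42,0.07,-0.15],"yaw": 0},{"delta_pos": [0.39,0.06,-0.22],"yaw": 0},{"delta_pos": [0.35,0.06,-0.27],"yaw": 0},{"delta_pos": [0.31,0.05,-0.31],"yaw": 0},{"delta_pos": [0.27,0.04,-0.36],"yaw": 0}]'

```text
t: 11.78
tcp_pos: [0.6142, 0.0197, 0.0826]
tool_rot: [0.647, 0.762, 0.0, 0.005]
force: [-3.6, -0.8, 1.8]
finger_gap: 0.172
```

```bash
python3 plan.py 8 5
```

```text
t 11.78 phi 60.6 r 32.15 side 0.4 F [-3.6 -0.8  1.8] gap 0.172 [(38.8, 10.59, 892), (38.8, 10.58, 904)]
[0.18, 0.03, -0.41] [0.13, 0.02, -0.43] [0.07, 0.01, -0.44] [0.01, 0.0, -0.45] [-0.05, -0.01, -0.44]
```

send_rows --commands '[{"delta_pos": [0.17,0.02,-0.41],"yaw": 0},{"delta_pos": [0.12,0.02,-0.43],"yaw": 0},{"delta_pos": [0.07,0.01,-0.44],"yaw": 0},{"delta_pos": [0.0,0.0,-0.45],"yaw": 0},{"delta_pos": [-0.06,-0.01,-0.44],"yaw": 0}]'

```text
t: 12.45
tcp_pos: [0.6176, 0.0201, 0.0595]
tool_rot: [0.647, 0.762, 0.0, 0.005]
force: [-4.0, -0.6, 4.1]
finger_gap: 0.178
```

```bash
python3 plan.py 8 5
```

```text
t 12.45 phi 103.1 r 32.34 side 0.3 F [-4.  -0.6  4.1] gap 0.178 [(62.2, 12.15, 964), (62.4, 12.16, 951)]
[-0.16, -0.03, -0.42] [-0.19, -0.03, -0.4] [-0.24, -0.04, -0.37] [-0.29, -0.05, -0.34] [-0.33, -0.05, -0.29]
```

send_rows --commands '[{"delta_pos": [-0.21,-0.03,-0.42],"yaw": 0},{"delta_pos": [-0.2,-0.03,-0.4],"yaw": 0},{"delta_pos": [-0.25,-0.04,-0.37],"yaw": 0},{"delta_pos": [-0.29,-0.05,-0.33],"yaw": 0},{"delta_pos": [-0.33,-0.05,-0.28],"yaw": 0}]'

```text
t: 13.12
tcp_pos: [0.6077, 0.0181, 0.0422]
tool_rot: [0.647, 0.762, 0.003, 0.008]
force: [-0.6, -0.5, 7.6]
finger_gap: 0.178
```

```bash
python3 plan.py 8 5
```

```text
t 13.12 phi 139.0 r 32.58 side -0.0 F [-0.6 -0.5  7.6] gap 0.178 [(63.4, 12.23, 997), (63.8, 12.25, 973)]
[-0.39, -0.06, -0.23] [-0.39, -0.06, -0.22] [-0.41, -0.07, -0.16] [-0.43, -0.07, -0.1] [-0.44, -0.07, -0.04]
```

send_rows --commands '[{"delta_pos": [-0.39,-0.06,-0.14],"yaw": 0},{"delta_pos": [-0.39,-0.06,-0.18],"yaw": 0},{"delta_pos": [-0.41,-0.07,-0.14],"yaw": 0}]'

```text
t: 13.55
tcp_pos: [0.6, 0.0163, 0.0377]
tool_rot: [0.648, 0.762, 0.007, 0.013]
force: [2.7, 1.5, 0.1]
finger_gap: 0.178
```

```bash
python3 plan.py 8 5
```

```text
t 13.55 phi 155.2 r 32.08 side -0.6 F [2.7 1.5 0.1] gap 0.178 [(58.8, 11.92, 933), (58.8, 11.92, 921)]
[-0.42, -0.07, -0.15] [-0.43, -0.07, -0.1] [-0.44, -0.07, -0.04] [-0.44, -0.07, 0.03] [-0.43, -0.07, 0.09]
```

send_rows --commands '[{"delta_pos": [-0.42,-0.06,-0.14],"yaw": 0},{"delta_pos": [-0.43,-0.06,-0.09],"yaw": 0},{"delta_pos": [-0.44,-0.06,-0.03],"yaw": 0}]'

```text
t: 13.98
tcp_pos: [0.5864, 0.0138, 0.0346]
tool_rot: [0.648, 0.762, 0.006, 0.013]
force: [2.7, 0.8, 2.5]
finger_gap: 0.178
```

```bash
python3 plan.py 8 5
```

```text
t 13.97 phi 180.6 r 32.18 side -0.9 F [2.7 0.8 2.5] gap 0.178 [(44.6, 10.97, 862), (44.6, 10.98, 866)]
[-0.44, -0.07, 0.05] [-0.43, -0.07, 0.1] [-0.41, -0.07, 0.16] [-0.39, -0.06, 0.21] [-0.35, -0.06, 0.27]
```

send_rows --commands '[{"delta_pos": [-0.42,-0.06,0.04],"yaw": 0},{"delta_pos": [-0.42,-0.06,0.09],"yaw": 0},{"delta_pos": [-0.41,-0.06,0.14],"yaw": 0}]'

```text
t: 14.4
tcp_pos: [0.5733, 0.0115, 0.0378]
tool_rot: [0.648, 0.762, 0.007, 0.014]
force: [3.7, 0.8, 1.7]
finger_gap: 0.181
```

```bash
python3 plan.py 6 4
```

```text
t 14.40 phi 205.2 r 32.11 side -1.0 F [3.7 0.8 1.7] gap 0.181 [(25.9, 9.73, 936), (25.9, 9.73, 944)]
[-0.29, -0.05, 0.17] [-0.27, -0.04, 0.19] [-0.25, -0.04, 0.22] [-0.23, -0.04, 0.24]
```

send_rows --commands '[{"delta_pos": [-0.29,-0.04,0.17],"yaw": 0},{"delta_pos": [-0.27,-0.03,0.19],"yaw": 0},{"delta_pos": [-0.25,-0.03,0.22],"yaw": 0},{"delta_pos": [-0.23,-0.03,0.24],"yaw": 0}]'

```text
t: 14.95
tcp_pos: [0.5623, 0.0099, 0.0465]
tool_rot: [0.648, 0.762, 0.007, 0.014]
force: [3.8, 0.1, 0.1]
finger_gap: 0.176
```

```bash
python3 plan.py 6 4
```

```text
t 14.95 phi 230.6 r 31.97 side -0.9 F [3.8 0.1 0.1] gap 0.176 [(0.9, 8.06, 1114), (0.9, 8.06, 1114)]
[-0.2, -0.03, 0.27] [-0.17, -0.03, 0.29] [-0.14, -0.02, 0.31] [-0.1, -0.02, 0.32]
```

send_rows --commands '[{"delta_pos": [-0.18,-0.02,0.27],"yaw": 0},{"delta_pos": [-0.15,-0.02,0.29],"yaw": 0},{"delta_pos": [-0.12,-0.02,0.31],"yaw": 0},{"delta_pos": [-0.09,-0.01,0.32],"yaw": 0}]'

```text
t: 15.5
tcp_pos: [0.5561, 0.0091, 0.059]
tool_rot: [0.648, 0.762, 0.006, 0.014]
force: [4.9, 0.8, -1.7]
finger_gap: 0.18
```

```bash
python3 plan.py 6 4
```

```text
t 15.50 phi 255.8 r 31.93 side -0.6 F [ 4.9  0.8 -1.7] gap 0.18 [(-5.1, 7.66, 1068), (-5.2, 7.65, 1081)]
[-0.07, -0.01, 0.33] [-0.03, -0.0, 0.33] [0.0, 0.0, 0.33] [0.04, 0.01, 0.33]
```

send_rows --commands '[{"delta_pos": [0.08,0.02,0.1],"yaw": 0}]'

```text
t: 15.68
tcp_pos: [0.556, 0.0092, 0.0602]
tool_rot: [0.647, 0.762, 0.006, 0.013]
force: [2.0, -2.1, -1.3]
finger_gap: 0.18
```

```bash
python3 plan.py 6 4
```

```text
t 15.68 phi 258.1 r 31.77 side -0.5 F [ 2.  -2.1 -1.3] gap 0.18 [(-5.9, 7.61, 1059), (-5.7, 7.62, 1049)]
[-0.07, -0.01, 0.33] [-0.02, -0.0, 0.33] [0.02, 0.0, 0.33] [0.05, 0.01, 0.33]
```

send_rows --commands '[{"delta_pos": [0.0,0.01,0.3],"yaw": 0},{"delta_pos": [0.02,0.01,0.3],"yaw": 0},{"delta_pos": [0.04,0.01,0.3],"yaw": 0}]'

```text
t: 16.1
tcp_pos: [0.5551, 0.0097, 0.069]
tool_rot: [0.647, 0.762, 0.005, 0.012]
force: [2.8, 0.1, -2.1]
finger_gap: 0.177
```

```bash
python3 plan.py 6 4
```

```text
t 16.10 phi 273.9 r 31.92 side 0.1 F [ 2.8  0.1 -2.1] gap 0.177 [(-7.8, 7.48, 1159), (-7.8, 7.48, 1171)]
[0.03, 0.01, 0.33] [0.07, 0.01, 0.33] [0.11, 0.02, 0.32] [0.14, 0.02, 0.3]
```

```bash
python3 - <<'E'
from h import *
a=manip.snapshot("side");cv2.imwrite("pics/s5.png",a)
s=manip.sense();R=cv2.Rodrigues;
th=.1626;w=lambda x,y,z:(.56197+np.cos(th)*x-np.sin(th)*y,.16271+np.sin(th)*x+np.cos(th)*y,z)
v=cv2.resize(a[130:230,310:430],(720,600),interpolation=2)
for ph in(250,262,274):
    f=np.radians(ph);p=(proj("side",[w(.032*np.sin(f),-.109,.085+.032*np.cos(f)),w(.032*np.sin(f),-.167,.085+.032*np.cos(f))])-[310,130])*6;print(ph,p.round())
cv2.imwrite("pics/z4.png",v)
E
```

```text
250 [[298. 432.]
 [287. 305.]]
262 [[304. 420.]
 [293. 292.]]
274 [[307. 407.]
 [296. 279.]]
```

View pics/z4.png

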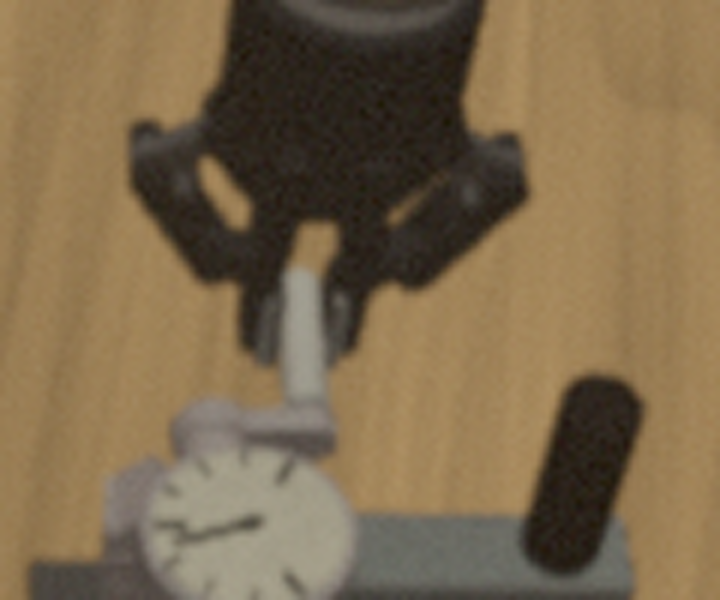

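The handle runs from about (302,275) to (310,405), which matches φ ≈ 270°, so there is no slip. The needle sits just short of the 8 mm mark. I'll fit the data.

```bash
cat > fit.py <<'E'
import numpy as np
d=np.array([(0,7.82),(16.8,8.01),(60.6,10.59),(103.1,12.15),(139,12.24),(155.2,11.92),(180.6,10.97),(205.2,9.73),(230.6,8.06),(255.8,7.66),(258.1,7.61),(273.9,7.48)])
for D in(d,d[:9],d[:1].repeat(1,0)):
    if len(D)<3:continue
    f=np.radians(D[:,0]);A=np.c_[np.ones(len(f)),np.cos(f),np.sin(f)];k=np.linalg.lstsq(A,D[:,1],rcond=None)[0]
    print(k[0],np.hypot(k[1],k[2]),np.degrees(np.arctan2(k[2],k[1])),(A@k-D[:,1]).round(2))
E
python3 fit.py
```

```text
9.375470502511083 2.817017288181399 125.78253773851515 [-0.09  0.45 -0.03 -0.18 -0.12 -0.09  0.03  0.16  0.6  -0.1  -0.13 -0.5 ]
9.19780563142078 3.155792717234878 123.34018900851888 [-0.36  0.29  0.05  0.01 -0.   -0.04 -0.07 -0.09  0.2 ]
```

send_rows --commands '[{"delta_pos": [0,0,0],"yaw": 0},{"delta_pos": [0,0,0],"yaw": 0},{"delta_pos": [0,0,0],"yaw": 0}]' --grip 0.4

```text
t: 16.58
tcp_pos: [0.5524, 0.0104, 0.0689]
tool_rot: [0.647, 0.762, 0.003, 0.009]
force: [0.2, -0.7, 0.4]
finger_gap: 0.297
```

```bash
python3 plan.py 6 4
```

```text
t 16.57 phi 273.6 r 34.51 side 1.3 F [ 0.2 -0.7  0.4] gap 0.297 [(-7.9, 7.47, 1098), (-8.0, 7.46, 1104)]
[0.29, 0.05, 0.32] [0.07, 0.01, 0.33] [0.11, 0.02, 0.32] [0.14, 0.02, 0.3]
```

send_rows --commands '[{"delta_pos": [0.25,0.0,0],"yaw": 0},{"delta_pos": [0,0,0],"yaw": 0}]'

```text
t: 16.88
tcp_pos: [0.555, 0.0104, 0.0689]
tool_rot: [0.647, 0.762, 0.003, 0.009]
force: [-0.1, -0.2, 0.8]
finger_gap: 0.3
```

send_rows --commands '[{"delta_pos": [0,0,0],"yaw": 0},{"delta_pos": [0,0,0],"yaw": 0},{"delta_pos": [0,0,0],"yaw": 0}]' --grip 1 --force 12

```text
t: 17.25
tcp_pos: [0.5551, 0.0105, 0.0689]
tool_rot: [0.647, 0.762, 0.003, 0.009]
force: [-0.7, 0.1, 0.1]
finger_gap: 0.176
```

```bash
python3 plan.py 6 4
```

```text
t 17.25 phi 273.7 r 31.82 side 1.0 F [-0.7  0.1  0.1] gap 0.176 [(-8.0, 7.47, 1101), (-8.5, 7.43, 1111)]
[0.02, 0.0, 0.33] [0.07, 0.01, 0.33] [0.11, 0.02, 0.32] [0.14, 0.02, 0.3]
```

send_rows --commands '[{"delta_pos": [0.02,0.0,0.31],"yaw": 0},{"delta_pos": [0.06,0.01,0.31],"yaw": 0},{"delta_pos": [0.1,0.01,0.31],"yaw": 0},{"delta_pos": [0.14,0.01,0.3],"yaw": 0}]'

```text
t: 17.8
tcp_pos: [0.5584, 0.011, 0.0812]
tool_rot: [0.647, 0.762, 0.003, 0.009]
force: [1.3, 1.6, -2.8]
finger_gap: 0.175
```

```bash
python3 plan.py 6 4
```

```text
t 17.80 phi 296.9 r 31.86 side 0.9 F [ 1.3  1.6 -2.8] gap 0.175 [(-22.8, 6.48, 923), (-22.8, 6.48, 941)]
[0.15, 0.03, 0.3] [0.19, 0.03, 0.27] [0.22, 0.04, 0.25] [0.25, 0.04, 0.22]
```

send_rows --commands '[{"delta_pos": [0.15,0.02,0.27],"yaw": 0},{"delta_pos": [0.19,0.03,0.26],"yaw": 0},{"delta_pos": [0.22,0.03,0.24],"yaw": 0},{"delta_pos": [0.25,0.03,0.21],"yaw": 0}]'

```text
t: 18.35
tcp_pos: [0.5666, 0.0122, 0.0916]
tool_rot: [0.647, 0.762, 0.003, 0.008]
force: [-0.4, 0.3, -4.5]
finger_gap: 0.175
```

```bash
python3 plan.py 6 5
```

```text
t 18.35 phi 321.0 r 31.92 side 0.8 F [-0.4  0.3 -4.5] gap 0.175 [(-21.3, 6.58, 886), (-21.3, 6.58, 908)]
[0.26, 0.04, 0.2] [0.29, 0.05, 0.17] [0.3, 0.05, 0.14] [0.31, 0.05, 0.1] [0.32, 0.05, 0.07]
```

send_rows --commands '[{"delta_pos": [0.24,0.03,0.06],"yaw": 0},{"delta_pos": [0.29,0.04,0.12],"yaw": 0},{"delta_pos": [0.3,0.04,0.1],"yaw": 0}]'

```text
t: 18.77
tcp_pos: [0.5717, 0.0131, 0.0948]
tool_rot: [0.647, 0.763, 0.0, 0.005]
force: [-5.4, -2.1, 3.3]
finger_gap: 0.181
```

```bash
python3 plan.py 6 5
```

```text
t 18.77 phi 331.8 r 31.81 side 0.8 F [-5.4 -2.1  3.3] gap 0.181 [(-6.5, 7.56, 1109), (-6.7, 7.55, 1129)]
[0.29, 0.05, 0.16] [0.31, 0.05, 0.11] [0.32, 0.05, 0.08] [0.33, 0.05, 0.04] [0.33, 0.05, 0.01]
```

send_rows --commands '[{"delta_pos": [0,0,0],"yaw": 0},{"delta_pos": [0,0,0],"yaw": 0}]' --grip 0.4

```text
t: 19.08
tcp_pos: [0.5752, 0.0132, 0.0959]
tool_rot: [0.647, 0.762, 0.003, 0.008]
force: [-0.5, -0.1, -1.0]
finger_gap: 0.302
```

```bash
python3 plan.py 6 5;  python3 - <<'E'
from h import *
a=manip.snapshot("side")
th=.1626;w=lambda x,y,z:(.56197+np.cos(th)*x-np.sin(th)*y,.16271+np.sin(th)*x+np.cos(th)*y,z)
for ph in(320,332,344,356):
    f=np.radians(ph);p=(proj("side",[w(.032*np.sin(f),-.109,.085+.032*np.cos(f)),w(.032*np.sin(f),-.167,.085+.032*np.cos(f))])-[310,130])*6;print(ph,p.round())
cv2.imwrite("pics/z5.png",cv2.resize(a[130:230,310:430],(720,600),interpolation=2))
E
```

```text
t 19.07 phi 338.4 r 31.32 side 0.4 F [-0.5 -0.1 -1. ] gap 0.302 [(-19.8, 6.68, 898), (-19.9, 6.67, 897)]
[0.29, 0.05, 0.17] [0.32, 0.05, 0.07] [0.33, 0.05, 0.04] [0.33, 0.05, 0.0] [0.33, 0.05, -0.03] 320 [[279. 363.]
 [269. 234.]]
332 [[263. 355.]
 [254. 226.]]
344 [[245. 349.]
 [236. 221.]]
356 [[224. 347.]
 [217. 218.]]
```

View pics/z5.png

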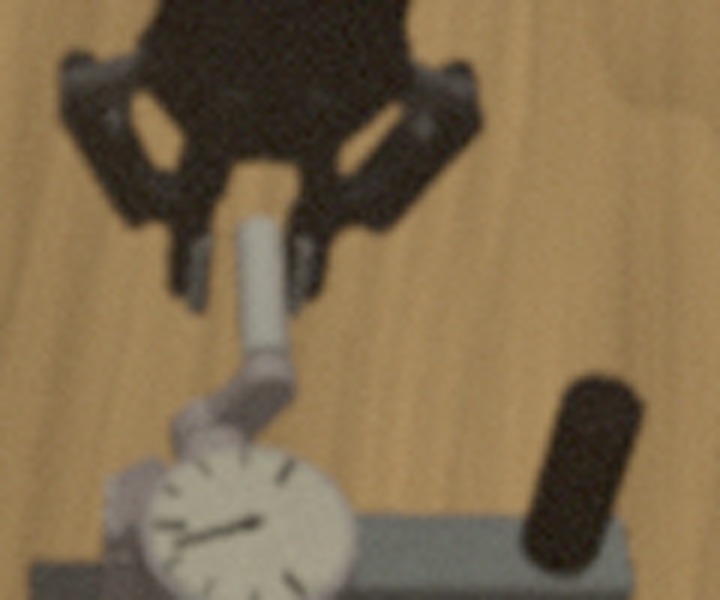

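The shaft had climbed the V slightly and has now settled (6.68 mm, handle near 330°; end at (257,228)). Near the top I'll push the caged handle sideways with the fingers open, so no lifting force acts on it.

send_rows --commands '[{"delta_pos": [0.25,0.04,0.08],"yaw": 0},{"delta_pos": [0.25,0.04,0.08],"yaw": 0},{"delta_pos": [0.25,0.04,0.06],"yaw": 0},{"delta_pos": [0.25,0.04,0.04],"yaw": 0}]'

```text
t: 19.68
tcp_pos: [0.5823, 0.0147, 0.0976]
tool_rot: [0.647, 0.763, -0.0, 0.005]
force: [-4.1, -1.4, 0.5]
finger_gap: 0.304
```

```bash
python3 plan.py 6 5
```

```text
t 19.68 phi 352.1 r 31.12 side 0.7 F [-4.1 -1.4  0.5] gap 0.304 [(-3.5, 7.77, 1002), (-3.4, 7.78, 1014)]
[0.32, 0.05, 0.12] [0.33, 0.05, -0.01] [0.33, 0.05, -0.04] [0.32, 0.05, -0.08] [0.31, 0.05, -0.11]
```

send_rows --commands '[{"delta_pos": [0,0,0],"yaw": 0},{"delta_pos": [0.12,0.02,0.02],"yaw": 0},{"delta_pos": [0.12,0.02,0.02],"yaw": 0},{"delta_pos": [0.12,0.02,0.01],"yaw": 0},{"delta_pos": [0.12,0.02,0.01],"yaw": 0}]'

```text
t: 20.35
tcp_pos: [0.5875, 0.0158, 0.0982]
tool_rot: [0.647, 0.763, -0.0, 0.005]
force: [-2.4, -0.4, 0.0]
finger_gap: 0.305
```

```bash
python3 plan.py 6 5
```

```text
t 20.35 phi 2.0 r 31.46 side 0.9 F [-2.4 -0.4  0. ] gap 0.305 [(0.1, 8.0, 1075), (-0.0, 8.0, 1061)]
[0.33, 0.05, 0.02] [0.32, 0.05, -0.06] [0.32, 0.05, -0.1] [0.3, 0.05, -0.13] [0.29, 0.05, -0.16]
```

send_rows --commands '[{"delta_pos": [0.15,0.02,0],"yaw": 0},{"delta_pos": [0.15,0.02,0],"yaw": 0},{"delta_pos": [0.15,0.02,-0.01],"yaw": 0},{"delta_pos": [0.15,0.02,-0.02],"yaw": 0},{"delta_pos": [0.15,0.02,-0.03],"yaw": 0},{"delta_pos": [0.15,0.02,-0.04],"yaw": 0},{"delta_pos": [0.15,0.02,-0.05],"yaw": 0},{"delta_pos": [0.15,0.02,-0.05],"yaw": 0}]'

```text
t: 21.4
tcp_pos: [0.6001, 0.0182, 0.0959]
tool_rot: [0.647, 0.763, 0.0, 0.004]
force: [-2.7, 0.9, 0.6]
finger_gap: 0.302
```

```bash
python3 plan.py 6 5
```

```text
t 21.40 phi 25.5 r 32.28 side 1.2 F [-2.7  0.9  0.6] gap 0.302 [(29.7, 9.98, 958), (29.7, 9.98, 976)]
[0.28, 0.05, -0.19] [0.27, 0.04, -0.19] [0.25, 0.04, -0.22] [0.23, 0.04, -0.24] [0.2, 0.03, -0.27]
```

send_rows --commands '[{"delta_pos": [-0.3,-0.04,0],"yaw": 0},{"delta_pos": [0,0,0],"yaw": 0}]'

```text
t: 21.7
tcp_pos: [0.5982, 0.0175, 0.096]
tool_rot: [0.647, 0.763, 0.001, 0.005]
force: [-2.3, 0.6, -0.2]
finger_gap: 0.301
```

```bash
python3 plan.py 6 5;  python3 - <<'E'
from h import *
a=manip.snapshot("side")
th=.1626;w=lambda x,y,z:(.56197+np.cos(th)*x-np.sin(th)*y,.16271+np.sin(th)*x+np.cos(th)*y,z)
for ph in(0,15,30,45):
    f=np.radians(ph);p=(proj("side",[w(.032*np.sin(f),-.109,.085+.032*np.cos(f)),w(.032*np.sin(f),-.167,.085+.032*np.cos(f))])-[310,130])*6;print(ph,p.round())
cv2.imwrite("pics/z6.png",cv2.resize(a[130:230,310:430],(720,600),interpolation=2))
E
```

```text
t 21.70 phi 22.1 r 31.56 side 0.9 F [-2.3  0.6 -0.2] gap 0.301 [(-0.1, 7.99, 997), (0.0, 8.0, 1036)]
[0.32, 0.05, -0.1] [0.28, 0.05, -0.17] [0.26, 0.04, -0.2] [0.24, 0.04, -0.23] [0.22, 0.04, -0.25] 0 [[217. 346.]
 [210. 218.]]
15 [[192. 348.]
 [186. 220.]]
30 [[167. 355.]
 [162. 226.]]
45 [[146. 365.]
 [142. 236.]]
```

View pics/z6.png

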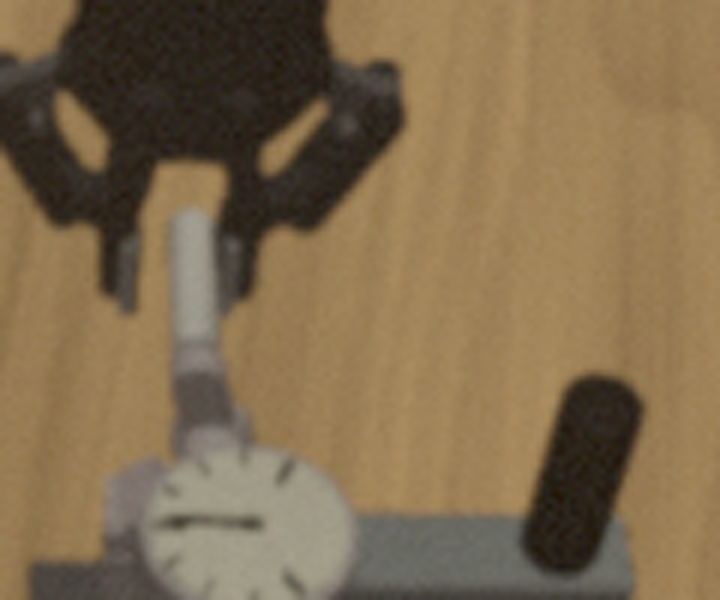

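The shaft had climbed under the bare sideways push and has now settled (8.0 mm, handle near 14°; end at (190,215)). I'll re-centre, grip lightly as on the first pass and go on with a slight downward bias.

send_rows --commands '[{"delta_pos": [-0.45,-0.1,0.1],"yaw": 0},{"delta_pos": [0,0,0],"yaw": 0}]'

```text
t: 22.05
tcp_pos: [0.5954, 0.0162, 0.0977]
tool_rot: [0.647, 0.762, 0.002, 0.007]
force: [-0.1, -0.8, 0.4]
finger_gap: 0.302
```

send_rows --commands '[{"delta_pos": [0,0,0],"yaw": 0},{"delta_pos": [0,0,0],"yaw": 0},{"delta_pos": [0,0,0],"yaw": 0}]' --grip 1 --force 10

```text
t: 22.42
tcp_pos: [0.595, 0.016, 0.0975]
tool_rot: [0.647, 0.762, 0.002, 0.007]
force: [-0.7, -0.1, -0.1]
finger_gap: 0.183
```

```bash
python3 plan.py 7 5
```

```text
t 22.43 phi 15.6 r 31.86 side -0.1 F [-0.7 -0.1 -0.1] gap 0.183 [(-0.1, 7.99, 1090), (-0.0, 8.0, 1092)]
[0.37, 0.06, -0.11] [0.35, 0.06, -0.17] [0.32, 0.05, -0.21] [0.3, 0.05, -0.25] [0.26, 0.04, -0.29]
```

send_rows --commands '[{"delta_pos": [0.33,0.05,-0.17],"yaw": 0},{"delta_pos": [0.33,0.05,-0.18],"yaw": 0},{"delta_pos": [0.31,0.05,-0.22],"yaw": 0},{"delta_pos": [0.29,0.04,-0.26],"yaw": 0},{"delta_pos": [0.25,0.04,-0.3],"yaw": 0}]'

```text
t: 23.1
tcp_pos: [0.6112, 0.0186, 0.0868]
tool_rot: [0.647, 0.763, 0.002, 0.007]
force: [-2.8, -0.9, 2.6]
finger_gap: 0.176
```

```bash
python3 plan.py 7 6
```

```text
t 23.10 phi 51.2 r 31.95 side -0.1 F [-2.8 -0.9  2.6] gap 0.176 [(30.3, 10.02, 1002), (30.3, 10.02, 1018)]
[0.23, 0.04, -0.32] [0.18, 0.03, -0.34] [0.14, 0.02, -0.36] [0.1, 0.02, -0.38] [0.05, 0.01, -0.39] [0.0, 0.0, -0.39]
```

send_rows --commands '[{"delta_pos": [0.2,0.03,-0.33],"yaw": 0},{"delta_pos": [0.16,0.02,-0.35],"yaw": 0},{"delta_pos": [0.12,0.02,-0.36],"yaw": 0},{"delta_pos": [0.08,0.01,-0.38],"yaw": 0},{"delta_pos": [0.03,0.0,-0.39],"yaw": 0},{"delta_pos": [-0.01,0.0,-0.39],"yaw": 0}]'

```text
t: 23.9
tcp_pos: [0.6184, 0.0195, 0.0633]
tool_rot: [0.647, 0.762, 0.003, 0.008]
force: [-2.1, -0.4, 4.9]
finger_gap: 0.177
```

```bash
python3 plan.py 7 5
```

```text
t 23.90 phi 96.2 r 32.37 side -0.4 F [-2.1 -0.4  4.9] gap 0.177 [(59.9, 12.0, 948), (59.9, 11.99, 937)]
[-0.1, -0.02, -0.38] [-0.11, -0.02, -0.37] [-0.16, -0.03, -0.36] [-0.2, -0.03, -0.34] [-0.24, -0.04, -0.31]
```

send_rows --commands '[{"delta_pos": [-0.12,-0.02,-0.37],"yaw": 0},{"delta_pos": [-0.12,-0.02,-0.36],"yaw": 0},{"delta_pos": [-0.16,-0.02,-0.34],"yaw": 0},{"delta_pos": [-0.2,-0.03,-0.32],"yaw": 0}]'

```text
t: 24.45
tcp_pos: [0.6134, 0.0185, 0.0488]
tool_rot: [0.647, 0.762, 0.004, 0.009]
force: [-0.8, 0.2, 4.0]
finger_gap: 0.18
```

```bash
python3 plan.py 7 5
```

```text
t 24.45 phi 123.6 r 32.53 side -0.6 F [-0.8  0.2  4. ] gap 0.18 [(65.0, 12.33, 945), (65.2, 12.35, 936)]
[-0.28, -0.05, -0.28] [-0.27, -0.04, -0.28] [-0.3, -0.05, -0.25] [-0.33, -0.05, -0.21] [-0.35, -0.06, -0.16]
```

Reading 12.34 mm at φ ≈ 124°. This is the peak: 12.0 at 96° and 11.9 at 155° put the maximum at 124–125°. I'll release here.

send_rows --commands '[{"delta_pos": [0,0,0],"yaw": 0},{"delta_pos": [0,0,0],"yaw": 0},{"delta_pos": [0,0,0],"yaw": 0},{"delta_pos": [0,0,0],"yaw": 0},{"delta_pos": [0,0,0],"yaw": 0},{"delta_pos": [0,0,0],"yaw": 0}]' --grip -0.3

```text
t: 25.25
tcp_pos: [0.6124, 0.0185, 0.0468]
tool_rot: [0.647, 0.762, 0.003, 0.008]
force: [-0.6, 0.4, 0.9]
finger_gap: 0.65
```

```bash
python3 plan.py 7 1; python3 - <<'E'
from h import *
a=manip.snapshot("side")
th=.1626;w=lambda x,y,z:(.56197+np.cos(th)*x-np.sin(th)*y,.16271+np.sin(th)*x+np.cos(th)*y,z)
for ph in(100,112,124,136):
    f=np.radians(ph);p=(proj("side",[w(.032*np.sin(f),-.109,.085+.032*np.cos(f)),w(.032*np.sin(f),-.167,.085+.032*np.cos(f))])-[310,130])*6;print(ph,p.round())
cv2.imwrite("pics/z7.png",cv2.resize(a[130:230,310:430],(720,600),interpolation=2))
E
```

```text
t 25.25 phi 127.6 r 32.84 side -0.4 F [-0.6  0.4  0.9] gap 0.65 [(64.9, 12.33, 968), (65.4, 12.36, 933)]
[-0.32, -0.05, -0.24] 100 [[116. 419.]
 [113. 292.]]
112 [[120. 431.]
 [118. 304.]]
124 [[129. 443.]
 [126. 316.]]
136 [[141. 452.]
 [138. 325.]]
```

View pics/z7.png

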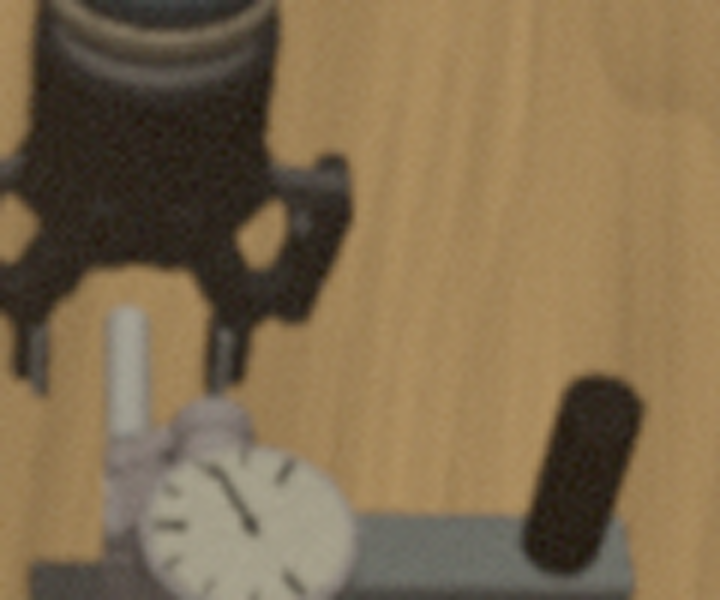

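The released handle's end is at (127,315), φ ≈ 123°, and the needle still reads 12.3 mm with the fingers clear on both sides. I'll retreat straight up.

send_rows --commands '[{"delta_pos": [0,0,1],"yaw": 0},{"delta_pos": [0,0,2],"yaw": 0},{"delta_pos": [0,0,3],"yaw": 0},{"delta_pos": [0,0,4],"yaw": 0},{"delta_pos": [0,0,4],"yaw": 0},{"delta_pos": [0,0,3],"yaw": 0},{"delta_pos": [0,0,0],"yaw": 0},{"delta_pos": [0,0,0],"yaw": 0}]'

```text
t: 26.35
tcp_pos: [0.6111, 0.0187, 0.2256]
tool_rot: [0.647, 0.762, 0.003, 0.009]
force: [0.0, 0.1, -0.6]
finger_gap: 0.648
```

```bash
python3 plan.py 7 1; python3 - <<'E'
from h import *
a=manip.snapshot("side");o=cv2.imread("pics/side0.png")
d=cv2.absdiff(a,o).max(2)
print([int((d[y0:y1,x0:x1]>50).sum()) for x0,y0,x1,y1 in((262,283,305,330),(275,233,295,266),(362,328,405,368))])
print(manip.sign_off())
E
```

```text
t 26.35 phi 8.9 r 160.69 side -0.1 F [ 0.   0.1 -0.6] gap 0.648 [(65.0, 12.34, 933), (65.4, 12.36, 910)]
[-1.59, -0.26, -12.8] [0, 0, 0]
the job is handed in; nothing more can be done
None
```

I set the gauge, turned the shaft through one full turn and parked it with the sleeve's highest point under the plunger. I handed the job in at about 26 s.

- **Gauge:** I let it go with the plunger pressed in 7.8 mm. Before that I had pushed it too far, to about 14.5 mm, and raised it back.
- **Turn:** the handle went down under and back to the top, then on to the peak reading of about 12.35 mm. That peak is at about 124° of handle angle, worked out from readings on both sides of it.
- **Last checks:** after letting go and backing off, the needle still read 12.35 mm. The released handle sat at about 123° in the picture, and the wrist force was near zero. The image areas around the pot, punch and anvil showed no change.

**What did not go cleanly:**
- **Shaft riding up:** between about 330° and 20° a sideways push made the shaft ride up in the V-blocks. The needle showed about 1 to 2 mm of lift, under the 4 mm limit. I released it each time, it settled back, and I gripped it again.
- **Pull at the handle:** for a moment the upward pull reached about 4.5 N, slightly above the 4 N said to tip the shaft.
- **Odd readings:** between about 255° and 275° they were up to 0.8 mm above the fitted sine, and I did not find out why.

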